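# Refit a weight plate and lock it with its hairpin clip

## Robot

A 6-joint arm with a two-finger parallel gripper is mounted at the origin on the work surface. World frame = base frame: x ahead of the robot, y to its left, z up, the work surface at z = 0. Lengths are in m, angles in rad, forces in N, time in s.
With the tool pointing down it reaches from about 0.325 to 0.85 m from the base axis. Payload 4.4 kg.
Tool frame: the origin (TCP) lies on the centre line of the jaws, within the pads' length; the fingertips stand 25 mm ahead of it and the grasp point (between the pads) lies 6 mm ahead of it; z points along the fingers, y is the line along which they close (so a half turn about z gives the same grasp; the last joint's range is limited). The gripper opens to 94 mm and grips with 3 to 60 N. Pads are 16 mm wide; open, the fingers measure 119 mm over their backs; the gripper's body (75 mm by 177 mm) begins 78 mm behind the grasp point.
Start: joints at [1.016, 0.207, 1.542, -0, 1.393, -0.15], TCP at [0.226, 0.529, 0.23] pointing down, gripper open.
Joint ranges: [-2.73, 2.73], [-0.86, 2.22], [0.23, 2.46], [-1.11, 4.25], [0.08, 2.63], [-2.82, 2.82]. Speed limits (rad/s): [2.79, 2.79, 3.14, 3.14, 3.14, 3.14].

## Interface

Orientations are given as a unit quaternion [x, y, z, w].
In Python, from cell import ctrl, viewer, spotter gives the robot as it stands.
- The arm moves only by the tool servo_tool, never from a script. Its arguments are lists of equal length, an entry for each row: "translation": the shift along the tool's x, y, z in cm, a list of three; "twist": the turn, a rotation vector about the tool's x, y, z in degrees, a list of three; "claw": the finger opening in cm, from 0 to 9.4. A call has 1 to 5 rows; each row is the pose to reach, as a shift and turn from the pose commanded when the call began, along the tool's axes at that moment; what a row does not reach only later rows make up. A row lasts 1/10 s, in which the tool goes at most 50 mm and 8.59 degrees, less where a joint would pass 70% of its speed; a pose out of reach is approached as far as the arm can. A call with a gripper value outside its range is refused whole. The fingers move at their own pace and stop on an object; "squeeze" is the grip in N (left out, the last holds). Time passes only in rows, so rows that repeat a pose let the fingers close. It gives the time, the measured TCP pose, the force, the opening and the grip force at its end, in the units of the state.
- ctrl.state(): the state, without advancing time (a new reading comes with each control period).
- viewer.snapshot(name): name is "scene" or "side" or "wrist"; returns (picture, depth): 420x560x3 uint8, blue, green, red; 420x560 float32, m along the optical axis (not along the pixel's ray), 0 where there is no reading.
- viewer.get_calibration(name): a dict with "fx", "fy", "cx", "cy" (pixels), "cam_to_world" (4x4, takes a point from camera to world coordinates). Camera axes: x right, y down, z forward; pixel columns grow to the right and rows downward; lengths in m; the calibration is good to about 2 mm. A picture is of the moment at which its call begins: read the wrist's pose just before it. get_calibration takes no time and is no camera call; for the wrist camera it gives the pose at the moment of the call.
- ctrl.job_done(): hands the job in; it is judged then, once.
Trained networks look in the newest picture that a camera, given by its name, has taken for a name from the list of things; names that differ only in an ending like _2 or _b are one class to them, and where a whole thing is asked for, a point or a joint stands for the part that bears it (a point fixed in the world has none). Each returns a list of dicts, best first, with "confidence" (0 to 1); they miss things now and then, are a little off and sometimes report something else, mostly with a low value. They report only what shows in the picture. A call takes as long as a camera call. They do not tell look-alikes from the thing itself.
- spotter.search_frame(label, camera): "at" ([column, row] in pixels, amid what is visible of it).
- spotter.regions_of(label, camera): "mask" (420x560 bool, what is visible of it) and "at" ([column, row] in pixels, amid what is visible of it).
The state is a dict: "t": time; "joints": joint angles; "dq": joint speeds; "joint_torque": joint torques, N m; "position": TCP position; "eef_rot": TCP orientation; "ft_force": force on the tool from outside, world axes, zero at the start; "ft_torque": the same for the moment, N m; "gripper_width": opening from 0.0 (shut) to 1.0 (fully open); "grasp_force": force on a finger pad.
Only numpy, scipy, OpenCV 4.12 (cv2) and the standard library are available. Lean on these libraries where they do the work, as an engineer would, in place of code of your own. Each camera call takes 0.05 s, during which the arm holds its last target. There are 200 camera calls.

## Task

Put the loose weight plate back on the exercise machine's weight carriage: lower it gently and level over the two guide pins until it lies flat on the slab below, without dropping it. Then lock it by pushing the straight leg of the hairpin clip right through the cross hole in the taller pin until the bowed leg snaps home around the pin, and let go of everything. Leave the loudspeaker, mug, wrench and dumbbell alone.

Things in the scene. Friction and masses are not known exactly. Their poses are not given: they have to be found in the camera images.
- carriage: Fixed weight carriage: dark steel foot 110 x 230 x 8 mm, two grey slabs 64 x 170 mm on it, and two upright steel guide pins, 24 mm diameter, at y = +55 (taller, cross-drilled) and -55 mm (plain). Origin: centre of the underside, on the bench; y along the line of pins, x across, z up. Its x axis stays within 25 degrees of world x.
- seat (a point): Point on top of the carriage's upper slab midway between the pins, 50 mm above the bench: the centre of the plate's underside belongs here. The tops of the pins are 112.5 mm (taller, +y) and 92 mm (plain, -y) above the bench; both taper over their top 12 mm to 11 mm diameter. Axes as the carriage.
- cross_hole (a point): Centre of the cross hole in the taller pin, on the pin's axis, 89 mm above the bench (13 mm above the top of the seated plate). The hole is 11 mm wide and 10 mm high, runs right through the 24 mm pin along the carriage's x axis, and is flared sideways at both mouths. The clip may enter from either side. Axes as the carriage.
- plate_rib (a point): Centre of the lifting rib on the loose grey plate (0.55 to 0.9 kg). Rib: 26 mm wide (x), 50 long (y), 24 high, in the middle of the plate's top. Plate: 64 (x) x 170 (y) x 26 mm (z), two through holes of 27 mm at y = +55 and -55 mm. This point is 38 mm above the plate's underside, 12 mm above its top face. z up. The plate is the same either way round.
- plate_base (a point): Centre of the underside of the loose plate, 38 mm below the rib's centre. Axes as the plate: x across, y along, z up.
- clip_grip (a point): Centre of the black grip of the loose hairpin clip (0.1 kg): a block 40 long (x) x 30 wide (y) x 24 mm high (z), lying flat with this point 12 mm above the bench, z up. Two steel legs of 7 mm wire leave it along +x, 7 mm below this point. The straight leg, at y = -8 mm, ends in a 10 mm long point at x = +106 mm. The bowed leg is on the +y side.
- clip_seat (a point): Point on the axis of the clip's straight leg opposite the seat of the bowed leg: x = +44, y = -8, z = -7 mm from the grip's centre. It is to come to the centre of the cross hole; a stop at the root of the leg, 13 mm nearer the grip, meets the pin about 1 mm beyond that. Axes as the clip: x along the leg towards its point.
- bow (a joint): Swing of the clip's sprung bowed leg, rad: 0 at rest and when hugging the pin, about 0.13 with its neck on the pin; springs back by itself. A released clip sags some 9 degrees in the hole. From the grip's centre: seat at x = 44, neck at x = 56 (to be forced over the pin with roughly 5 to 12 N along x), flared end at x = 78, y = +14 mm.
- speaker: Black bookshelf loudspeaker 110 x 100 x 150 mm, a bystander to the left of the work. Origin at the centre of its underside.
- mug: White mug, 80 mm across and 90 mm high, a bystander beyond the work. Origin at the centre of its underside.
- wrench: Steel wrench 190 mm long lying flat, a bystander beyond the work. Origin at its underside.
- dumbbell: Small dark steel dumbbell 180 mm long, 80 mm across its ends, a bystander to the right of the work. Origin at the centre of its underside.
Things that resemble listed ones, but are neither listed nor needed, are in the scene too. What is shaped like the part that bears plate_rib but pink is not meant.

How it is judged:
On the way, in this order (a step that is already met when the one before it is completed fails the run):
1. the plate lies flat on the slab, over both pins (horizontal distance between plate_base and seat below 0.005 m and z of plate_base in the frame of carriage below 0.054 m and angle between plate_base's own z axis and vertical below 0.05 rad and angle between the y axis of plate_base and the y axis of carriage, either way round below 0.1 rad), for 0.2 s.
2. the clip's straight leg is through the cross hole with the bowed leg closed around the pin (distance between clip_seat and cross_hole below 0.008 m and angle between the x axis of clip_grip and the x axis of carriage, either way round below 0.3 rad and value of joint bow below 0.08 rad), for 0.2 s.
At the end, for the whole second after the job is handed in: Plate on the slab over both pins: underside centre within 5 mm sideways, under 4 mm up, tilt under 0.05 rad, along the pins within 0.1 rad. Clip seat point within 8 mm of the cross hole centre, leg within 0.3 rad of the hole axis, bow under 0.08 rad. Both at rest (all of step 1 and all of step 2 and linear speed of each of clip, plate below 0.02 m/s); the robot touches nothing.
It fails at once if the plate is dropped down the pins (faster than 0.45 m/s between the pin tops and the slab) (horizontal distance between plate_base and seat below 0.02 m and z of plate_base in the frame of carriage below 0.11 m and linear speed of plate above 0.45 m/s).
It fails at once if the plate is tilted more than 0.4 rad (angle between plate_base's own z axis and vertical above 0.4 rad).
It fails at once if the loudspeaker, mug, wrench or dumbbell is moved more than 30 mm (distance of any of speaker, mug, wrench, dumbbell from where it was at the start of the episode above 0.03 m).
It also fails if it takes over 72 s, if anything falls off the work surface, if the arm or the gripper's body presses on something with over 40 N, if the wrist force passes 120 N, or if a joint passes its speed limit or range.

## Working session

There is one attempt and no reset: what is moved stays moved. The work goes in short steps, Python scripts to look and compute and a tool call to move; the robot and the scene stay as the last step left them, time stands still between calls to the robot, and variables do not carry over. Pictures are saved under pics/ and viewed, at most 10 in all, crops included, and the job is handed in when it is done.

Besides the shell and the picture viewer there is one more tool, called after "Call:" by a JSON object that holds its "method" and its "body", one argument or row to a line. servo_tool: Moves the arm, as the interface text tells. Its arguments: {"type":"object","properties":{"translation":{"type":"array"},"twist":{"type":"array"},"claw":{"type":"array"},"squeeze":{"type":"number"}},"required":["translation","twist","claw"]}

```bash
ls; mkdir -p pics
cat > h.py <<'E'
import numpy as np, cv2
from cell import ctrl, viewer, spotter
from scipy.spatial.transform import Rotation as R
def snap(n):
    c=viewer.get_calibration(n); p,d=viewer.snapshot(n); return p,d,c
def cloud(d,c):
    v,u=np.mgrid[:d.shape[0],:d.shape[1]]
    P=np.stack([(u-c['cx'])/c['fx']*d,(v-c['cy'])/c['fy']*d,d],-1)
    T=np.array(c['cam_to_world']); W=P@T[:3,:3].T+T[:3,3]; W[d==0]=np.nan
    return W
E
python3 - <<'E'
from h import *
s=ctrl.state(); print(s)
ims=[]
for n in("scene","side"):
    p,d,c=snap(n); W=cloud(d,c); np.savez('/tmp/%s.npz'%n,p=p,d=d,W=W)
    p2=p.copy()
    for l in("carriage","plate_rib","clip_grip"):
        for r in spotter.regions_of(l,n)[:3]:
            m=r['mask']; w=W[m&(d>0)]
            print(n,l,round(r['confidence'],2),np.round(r['at']),m.sum(),np.nanmedian(w,0).round(3) if len(w) else None)
            cv2.circle(p2,tuple(int(x) for x in r['at']),4,(0,0,255),1); cv2.putText(p2,l,tuple(int(x) for x in r['at']),0,.4,(0,0,255),1)
    cv2.imwrite('pics/%s0.png'%n,p2)
E
```

```text
pics
{'t': 0.0, 'joints': array([ 1.01649150e+00,  2.07406525e-01,  1.54294632e+00, -2.27170981e-05,
        1.39342611e+00, -1.50537180e-01]), 'dq': array([-0.00094372,  0.00067837, -0.00142123,  0.00085286,  0.00020275,
       -0.00019765]), 'joint_torque': array([-8.56316947e-04, -3.70872366e+01, -2.81412363e+01,  6.98282174e-02,
        3.59090371e-02, -1.41969754e-04]), 'position': array([0.22555719, 0.52811895, 0.22930198]), 'eef_rot': array([ 2.00513155e-01,  9.79690400e-01, -1.02982191e-03, -3.66832110e-04]), 'ft_force': array([ 0.80844426,  0.26846469, -0.77671201]), 'ft_torque': array([ 0.02660079,  0.03035489, -0.00796552]), 'grasp_force': 0.0, 'gripper_width': 1.0006672777816268}
scene carriage 0.65 [263. 242.] 1706 [ 0.622 -0.051  0.033]
scene plate_rib 0.93 [368. 207.] 805 [0.524 0.36  0.025]
scene plate_rib 0.79 [362. 160.] 683 [0.308 0.363 0.026]
scene plate_rib 0.59 [314. 189.] 789 [0.417 0.177 0.025]
scene clip_grip 0.45 [185. 234.] 170 [ 0.544 -0.326  0.017]
side carriage 0.75 [302. 237.] 1592 [ 0.593 -0.088  0.029]
side plate_rib 0.83 [191. 191.] 504 [0.294 0.347 0.024]
side plate_rib 0.81 [247. 185.] 631 [0.503 0.352 0.022]
side plate_rib 0.56 [228. 210.] 690 [0.404 0.161 0.023]
side clip_grip 0.87 [306. 290.] 295 [ 0.539 -0.331  0.01 ]
```

View pics/scene0.png

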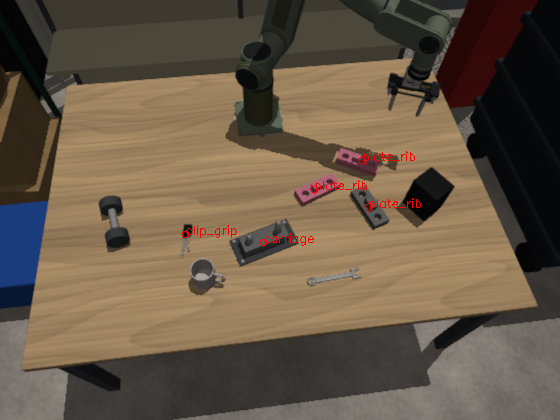

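View pics/side0.png

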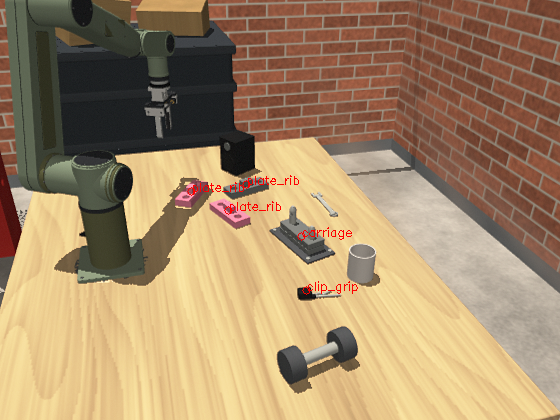

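The scene view shows the grey plate at about (368,207), two pink decoys at (318,189) and (357,160), the carriage at (263,242), and the clip at (185,238) pointing away from the robot. Next I'll work out rough poses.

```bash
cat >> h.py <<'E'
def rect(xy):
    (c,(a,b),t)=cv2.minAreaRect((np.asarray(xy)*1000).astype(np.float32))
    if a<b: a,b,t=b,a,t+90
    return np.array(c)/1000,(a,b),(t+90)%180-90   # centre, sides mm, long axis yaw deg
def go(pos,yaw,T0=None):
    """shift(cm, tool axes) and z twist (deg) to TCP pos, with tool y axis at world yaw (mod 180), pointing down"""
    s=ctrl.state(); p,q=(s['position'],R.from_quat(s['eef_rot'])) if T0 is None else T0
    best=None
    for k in(0,180,-180):
        a=np.radians(yaw+k); y=np.array([np.cos(a),np.sin(a),0]); z=np.array([0,0,-1.]); x=np.cross(y,z)
        Rt=R.from_matrix(np.c_[x,y,z]); w=(q.inv()*Rt).as_rotvec(degrees=True)
        if best is None or np.linalg.norm(w)<np.linalg.norm(best[0]): best=(w,Rt)
    return q.inv().apply(np.asarray(pos)-p)*100,best[0]
E
python3 - <<'E'
from h import *
for n in("scene","side"):
    f=np.load('/tmp/%s.npz'%n);W=f['W']
    def box(x0,x1,y0,y1,z0,z1): 
        m=(W[...,0]>x0)&(W[...,0]<x1)&(W[...,1]>y0)&(W[...,1]<y1)&(W[...,2]>z0)&(W[...,2]<z1); return W[m]
    g=f['p'].astype(int); grey=(abs(g.max(-1)-g.min(-1))<40)
    m=grey&(W[...,2]>.012)&(W[...,2]<.035)&(W[...,0]>.4)&(W[...,0]<.62)&(W[...,1]>.26)&(W[...,1]<.43)
    print(n,'plate',rect(W[m][:,:2]),m.sum())
    b=box(.5,.75,-.2,.1,.035,.06);print('slab',rect(b[:,:2]),len(b))
    b=box(.5,.75,-.2,.1,.07,.14);print('pins',b.round(3).tolist()[:25])
    b=box(.45,.7,-.38,-.26,.008,.03);print('clip',rect(b[:,:2]),len(b))
q=R.from_quat(ctrl.state()['eef_rot']).as_matrix();print(q.round(2)); c=viewer.get_calibration('wrist');print(c); 
print(np.linalg.inv(np.r_[np.c_[q,ctrl.state()['position']],[[0,0,0,1]]])@c['cam_to_world'])
E
```

```text
scene plate (array([0.49014783, 0.35404831]), (224.32534790039062, 88.2499008178711), 26.484243392944336) 592
slab (array([ 0.63444794, -0.09751129]), (286.221435546875, 101.05025482177734), -59.93106651306152) 734
pins [[0.585, -0.0, 0.111], [0.587, 0.003, 0.113], [0.589, 0.006, 0.116], [0.587, 0.01, 0.111], [0.581, -0.003, 0.097], [0.591, -0.001, 0.113], [0.591, 0.003, 0.114], [0.592, 0.006, 0.113], [0.591, 0.01, 0.111], [0.59, 0.013, 0.108], [0.589, -0.004, 0.104], [0.594, -0.001, 0.111], [0.592, 0.003, 0.108], [0.596, 0.005, 0.115], [0.595, 0.009, 0.112], [0.595, 0.013, 0.11], [0.592, -0.004, 0.101], [0.594, -0.001, 0.105], [0.593, 0.003, 0.102], [0.595, 0.006, 0.106], [0.598, 0.009, 0.111], [0.597, 0.013, 0.107], [0.598, -0.005, 0.105], [0.596, -0.001, 0.101], [0.597, 0.002, 0.103]]
clip (array([ 0.57537079, -0.32050067]), (247.94198608398438, 118.23975372314453), -0.1459197998046875) 197
side plate (array([0.50960147, 0.3629133 ]), (176.2082977294922, 78.88848114013672), 15.927499771118164) 392
slab (array([ 0.60414807, -0.04879592]), (176.146240234375, 69.51577758789062), -73.
[... 700 characters left out ...]
47
[[-0.92  0.39 -0.  ]
 [ 0.39  0.92 -0.  ]
 [ 0.   -0.   -1.  ]]
{'fx': 361.4380679117762, 'fy': 361.4380679117762, 'cx': 276.40993041373616, 'cy': 212.20184912200304, 'cam_to_world': array([[ 0.39313653,  0.88799377,  0.2385597 ,  0.1571257 ],
       [ 0.91947928, -0.38002276, -0.10070039,  0.55901184],
       [ 0.0012368 ,  0.2589397 , -0.9658927 ,  0.38466442],
       [ 0.        ,  0.        ,  0.        ,  1.        ]])}
[[-2.74284640e-04 -9.65877114e-01 -2.59000628e-01  7.51448902e-02]
 [ 9.99998701e-01 -6.76235235e-04  1.46283759e-03  8.39482621e-04]
 [-1.58806670e-03 -2.58999890e-01  9.65876045e-01 -1.54408688e-01]
 [ 0.00000000e+00  0.00000000e+00  0.00000000e+00  1.00000000e+00]]
```

Run:
```python
from h import *
print(go([.505,.358,.23],110))
W=np.load('/tmp/scene.npz')['W']
b=W[(W[...,0]>.35)&(W[...,0]<.75)&(W[...,1]>.38)&(W[...,1]<.7)&(W[...,2]>.135)&(W[...,2]<.165)]
print('speaker',rect(b[:,:2]),len(b))
```

```text
(array([-3.23740195e+01, -4.72797910e+00,  2.47696921e-02]), array([-1.78167385e-02, -1.09882550e-02, -4.31341028e+01]))
speaker (array([0.519164  , 0.57023572]), (111.14215850830078, 106.88561248779297), 32.82392501831055) 798
```

Call:
{"method": "servo_tool", "body": {
  "translation": [
    [-5,-0.7,0],
    [-10,-1.4,0],
    [-15,-2.1,0],
    [-20,-2.8,0],
    [-25,-3.5,0]
  ],
  "twist": [
    [0,0,-8],
    [0,0,-16],
    [0,0,-24],
    [0,0,-32],
    [0,0,-40]
  ],
  "claw": [9.4,9.4,9.4,9.4,9.4]
}}

```text
t: 0.9
position: [0.4314, 0.4047, 0.2307]
eef_rot: [-0.147, 0.989, 0.0, 0.0]
ft_force: [0.6, 1.0, 0.7]
gripper_width: 0.997
grasp_force: 0.0
```

```bash
python3 -c "
from h import *
print(ctrl.state()['t'],ctrl.state()['position'],go([.505,.358,.23],110))"
```

```text
0.9 [0.43135028 0.40473725 0.23066864] (array([-5.68451858, -6.61609749,  0.0670807 ]), array([ 0.01907548,  0.0256967 , -3.06799034]))
```

Call:
{"method": "servo_tool", "body": {
  "translation": [
    [-2.5,-3,0],
    [-5,-6,0],
    [-5.7,-6.6,0],
    [-5.7,-6.6,0]
  ],
  "twist": [
    [0,0,-1.5],
    [0,0,-3],
    [0,0,-3],
    [0,0,-3]
  ],
  "claw": [9.4,9.4,9.4,9.4]
}}

```text
t: 1.3
position: [0.5045, 0.3579, 0.2302]
eef_rot: [-0.169, 0.986, 0.0, -0.0]
ft_force: [-0.7, -0.3, 0.2]
gripper_width: 0.999
grasp_force: 0.0
```

```bash
cat >> h.py <<'E'
def look(tag):
    p,d,c=snap('wrist'); W=cloud(d,c); np.savez('/tmp/%s.npz'%tag,p=p,d=d,W=W); cv2.imwrite('pics/%s.png'%tag,p); return p,d,W,c
E
python3 - <<'E'
from h import *
p,d,W,c=look('w_plate')
print(ctrl.state()['position'])
g=p.astype(int); grey=(g.max(-1)-g.min(-1))<35
n=lambda z0,z1: grey&(W[...,2]>z0)&(W[...,2]<z1)&(np.hypot(W[...,0]-.505,W[...,1]-.358)<.12)
for z in((.02,.032),(.043,.056)):
    m=n(*z); xy=W[m][:,:2]; print(z,m.sum(),rect(xy),xy.mean(0),np.median(W[m][:,2]))
m=n(.043,.056).astype(np.uint8)
E
```

```text
[0.50323619 0.35882706 0.23020209]
(0.02, 0.032) 7623 (array([0.51076599, 0.3693248 ]), (169.54795837402344, 63.12403869628906), 18.421663284301758) [0.50465303 0.36686459] 0.02630506628949425
(0.043, 0.056) 1366 (array([0.51029718, 0.36927679]), (49.50495147705078, 25.923500061035156), 19.11617660522461) [0.50954303 0.36877108] 0.05013427366365558
```

View pics/w_plate.png

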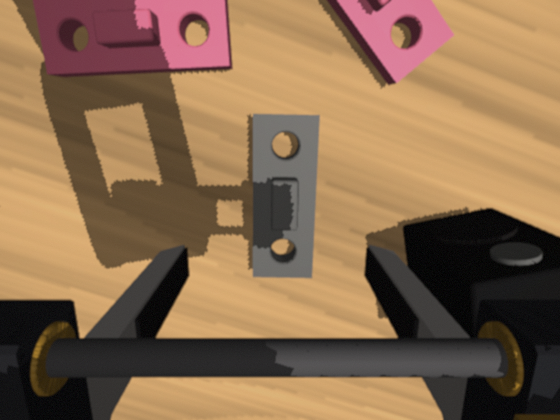

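The wrist view shows the grey plate cleanly, with its rib near (285,203) between the fingers. The centre comes out at (0.5105, 0.3693) with yaw 18.7°.

```bash
python3 -c "
from h import *
print(go([.5105,.3693,.055],108.7))"
```

```text
(array([-1.05046052,  0.73266564, 17.51975805]), array([ 0.03846677, -0.05259493,  0.81161789]))
```

Call:
{"method": "servo_tool", "body": {
  "translation": [
    [-1.05,0.73,4],
    [-1.05,0.73,8],
    [-1.05,0.73,12],
    [-1.05,0.73,15],
    [-1.05,0.73,16.5]
  ],
  "twist": [
    [0,0,0.8],
    [0,0,0.8],
    [0,0,0.8],
    [0,0,0.8],
    [0,0,0.8]
  ],
  "claw": [6,6,6,6,6]
}}

```text
t: 1.85
position: [0.5068, 0.3695, 0.0619]
eef_rot: [-0.164, 0.986, -0.001, -0.003]
ft_force: [-0.2, -0.4, -1.2]
gripper_width: 0.648
grasp_force: 0.0
```

Call:
{"method": "servo_tool", "body": {
  "translation": [
    [0,0,0.8],
    [0,0,1],
    [0,0,1],
    [0,0,1],
    [0,0,1]
  ],
  "twist": [
    [0,0,0],
    [0,0,0],
    [0,0,0],
    [0,0,0],
    [0,0,0]
  ],
  "claw": [6,6,1,1,1],
  "squeeze": 50
}}

```text
t: 2.35
position: [0.512, 0.3697, 0.0572]
eef_rot: [-0.163, 0.987, 0.0, 0.001]
ft_force: [-0.8, -0.6, 0.0]
gripper_width: 0.42
grasp_force: 0.0
```

Call:
{"method": "servo_tool", "body": {
  "translation": [
    [0,0,0],
    [0,0,0],
    [0,0,0],
    [0,0,0]
  ],
  "twist": [
    [0,0,0],
    [0,0,0],
    [0,0,0],
    [0,0,0]
  ],
  "claw": [1,1,1,1]
}}

```text
t: 2.75
position: [0.5116, 0.3688, 0.0563]
eef_rot: [-0.163, 0.987, -0.0, 0.001]
ft_force: [-0.6, -2.7, 5.9]
gripper_width: 0.275
grasp_force: 50.0
```

Call:
{"method": "servo_tool", "body": {
  "translation": [
    [0,0,-1.5],
    [0,0,-5],
    [0,0,-9.5],
    [0,0,-14],
    [0,0,-19]
  ],
  "twist": [
    [0,0,0],
    [0,0,0],
    [0,0,0],
    [0,0,0],
    [0,0,0]
  ],
  "claw": [1,1,1,1,1]
}}

```text
t: 3.25
position: [0.5085, 0.3686, 0.2443]
eef_rot: [-0.163, 0.987, -0.001, -0.003]
ft_force: [0.8, -0.0, -6.6]
gripper_width: 0.274
grasp_force: 50.0
```

```bash
python3 -c "
from h import *
s=ctrl.state();print(s['joints'],s['position'],s['gripper_width'],s['ft_force'])
print(go([.488,-.115,.27],16.7))"
```

```text
[ 4.88984597e-01  3.12272990e-01  1.38134307e+00  1.02554581e-03
  1.45433687e+00 -1.41016210e+00] [0.50853578 0.36859233 0.24426899] 0.27421735149545307 [ 7.75281144e-01 -4.19569799e-03 -6.63106088e+00]
(array([ 17.54953359, -45.11560667,  -2.45954475]), array([  0.28249996,  -0.29422725, -87.89359289]))
```

Call:
{"method": "servo_tool", "body": {
  "translation": [
    [1.6,-4.1,-0.5],
    [3.2,-8.2,-1],
    [4.8,-12.3,-1.5],
    [6.4,-16.4,-2],
    [8,-20.5,-2.5]
  ],
  "twist": [
    [0,0,8],
    [0,0,16],
    [0,0,24],
    [0,0,32],
    [0,0,40]
  ],
  "claw": [1,1,1,1,1]
}}

```text
t: 3.75
position: [0.4992, 0.1481, 0.2691]
eef_rot: [0.186, 0.982, -0.0, -0.002]
ft_force: [0.5, -0.5, -5.6]
gripper_width: 0.271
grasp_force: 50.0
```

```bash
python3 -c "
from h import *
s=ctrl.state();print(s['joints'],s['position'],s['gripper_width'],s['ft_force'])
print(go([.488,-.115,.27],16.7))"
```

```text
[ 1.21593000e-01  6.39815554e-02  1.62189026e+00  7.87685887e-04
  1.45930701e+00 -1.07419300e+00] [0.49916999 0.14808752 0.26909361] 0.27116617960168815 [ 0.46880264 -0.46504963 -5.61410743]
(array([ -8.59894179, -24.88886108,  -0.09555518]), array([-0.1457729 , -0.16161938, 51.80832958]))
```

Call:
{"method": "servo_tool", "body": {
  "translation": [
    [-1.5,-4.4,0],
    [-3,-8.8,0],
    [-4.5,-13.2,0],
    [-6,-17.6,0],
    [-7.5,-22,0]
  ],
  "twist": [
    [0,0,8.5],
    [0,0,17],
    [0,0,25.5],
    [0,0,34],
    [0,0,42.5]
  ],
  "claw": [1,1,1,1,1]
}}

```text
t: 4.25
position: [0.4898, -0.0837, 0.2691]
eef_rot: [0.53, 0.848, 0.0, -0.002]
ft_force: [1.2, -0.8, -6.7]
gripper_width: 0.271
grasp_force: 50.0
```

Call:
{"method": "servo_tool", "body": {
  "translation": [
    [0.9,-3,0],
    [0.9,-3,0],
    [0.9,-3,0],
    [0.9,-3,0],
    [0.9,-3,0]
  ],
  "twist": [
    [0,0,8],
    [0,0,9.2],
    [0,0,9.2],
    [0,0,9.2],
    [0,0,9.2]
  ],
  "claw": [1,1,1,1,1]
}}

```text
t: 4.75
position: [0.4609, -0.0873, 0.2704]
eef_rot: [0.593, 0.805, 0.0, -0.0]
ft_force: [1.1, 0.7, -6.5]
gripper_width: 0.272
grasp_force: 50.0
```

Run:
```python
from h import *
s=ctrl.state(); p,d,W,c=look('w_car'); print(s['position'],s['eef_rot'])
for z in((.044,.056),(.083,.12),(.0,.012)):
    m=(W[...,2]>z[0])&(W[...,2]<z[1])&(np.hypot(W[...,0]-.604,W[...,1]+.049)<.13)
    if z[0]==0: m&=p.max(-1)<90
    n,l,st,ce=cv2.connectedComponentsWithStats(m.astype(np.uint8))
    for i in range(1,n):
        if st[i,4]>40: 
            w=W[l==i]; print(z,st[i],rect(w[:,:2]),w[:,2].max().round(4),w[w[:,2]>w[:,2].max()-.006].mean(0).round(4))
# held plate: points in tool frame
T=R.from_quat(s['eef_rot']); X=T.inv().apply((W-s['position']).reshape(-1,3)).reshape(W.shape)
m=(X[...,2]>0)&(X[...,2]<.05)&(abs(X[...,1])<.05)&(abs(X[...,0])<.12)
w=X[m]; print('plate',len(w),rect(w[:,:2])); t=w[abs(w[:,1])<.03]
for z in np.arange(0,.05,.005): print(z,((w[:,2]>z)&(w[:,2]<z+.005)).sum(),end=' ')
b=w[(w[:,2]>.018)&(abs(w[:,1])<.03)]; A=np.c_[b[:,:2],np.ones(len(b))]; print(np.linalg.lstsq(A,b[:,2],rcond=None)[0],rect(b[:,:2]),np.median(b[:,2]))
```

```text
[ 0.46094725 -0.0873337   0.27043726] [ 5.93405197e-01  8.04903866e-01  1.99519032e-04 -1.15549938e-05]
(0.044, 0.056) [ 381  109   78  157 7990] (array([ 0.60575726, -0.04417916]), (168.7216339111328, 64.55684661865234), -73.5013484954834) 0.056 [ 0.6023 -0.0399  0.0508]
(0.083, 0.12) [426 129  36  28 775] (array([0.59000183, 0.00787585]), (23.48202133178711, 23.444595336914062), -87.03050637245178) 0.1147 [0.5892 0.0078 0.1118]
(0.083, 0.12) [414 243  22  19 308] (array([ 0.61957892, -0.09585876]), (20.384498596191406, 15.684552192687988), 55.449100494384766) 0.0934 [ 0.6202 -0.0964  0.0909]
(0.0, 0.012) [ 351   82   48  193 1442] (array([ 0.57153217, -0.05578518]), (227.5569610595703, 37.99565887451172), -73.68511581420898) 0.012 [ 0.5792 -0.1021  0.0082]
plate 24163 (array([0.00171204, 0.00082258]), (170.75840759277344, 64.32320404052734), 0.12216059863567352)
0.0 347 0.005 5155 0.01 325 0.015 266 0.02 189 0.025 4557 0.03 12988 0.035 112 0.04 109 0.045 115 [ 0.00799695 -0.00387208  0.03025549] (array([1.70801544e-03, 3.45230103e-07]), (170.74386596679688, 59.99422073364258), -0.0030975341796875) 0.03049210435583899
```

View pics/w_car.png

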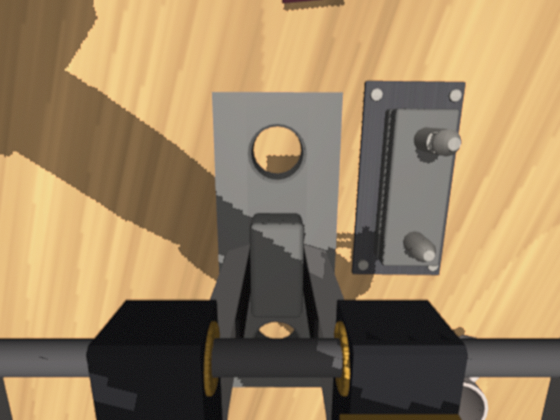

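The wrist view shows the carriage at right, with the tall pin near (440,140) and the plain pin near (420,245). The held plate sits level with its hole at (277,150). Next I move above the pins.

```bash
cat >> h.py <<'E'
def plate_to(seat,yaw,z,off=(.0017,.0004)):
    a=np.radians(yaw); y=np.array([np.cos(a),np.sin(a)]); x=np.array([-y[1],y[0]])
    return go([*(np.asarray(seat)-off[0]*x-off[1]*y),z],yaw)
E
python3 -c "
from h import *
print(plate_to([.6052,-.0444],16.4,.2))"
```

```text
(array([-0.32346387, 15.00444134,  7.05320842]), array([ 0.01343017, -0.00583139,  0.79238823]))
```

Call:
{"method": "servo_tool", "body": {
  "translation": [
    [-0.3,4,1],
    [-0.3,8,2],
    [-0.3,12,4],
    [-0.3,15,6],
    [-0.3,15,7]
  ],
  "twist": [
    [0,0,0.8],
    [0,0,0.8],
    [0,0,0.8],
    [0,0,0.8],
    [0,0,0.8]
  ],
  "claw": [1,1,1,1,1]
}}

```text
t: 5.3
position: [0.6073, -0.0447, 0.1973]
eef_rot: [0.598, 0.801, 0.0, -0.001]
ft_force: [-0.7, -0.6, -6.1]
gripper_width: 0.272
grasp_force: 50.0
```

Call:
{"method": "servo_tool", "body": {
  "translation": [
    [0,0,0.5],
    [0,0,1],
    [0,0,1],
    [0,0,1]
  ],
  "twist": [
    [0,0,0],
    [0,0,0],
    [0,0,0],
    [0,0,0]
  ],
  "claw": [1,1,1,1]
}}

```text
t: 5.7
position: [0.6047, -0.0474, 0.1916]
eef_rot: [0.6, 0.8, 0.0, 0.001]
ft_force: [-0.5, -0.3, -5.5]
gripper_width: 0.272
grasp_force: 50.0
```

Run:
```python
from h import *
s=ctrl.state(); p,d,W,c=look('w_over'); print(s['position'],s['ft_force'],s['gripper_width']); print(plate_to([.6052,-.0444],16.4,.19))
T=R.from_quat(s['eef_rot']); X=T.inv().apply((W-s['position']).reshape(-1,3)).reshape(W.shape)
m=(X[...,2]>.024)&(X[...,2]<.04)&(abs(X[...,1])<.045)&(abs(X[...,0])<.12)
w=X[m]; print('plate',rect(w[:,:2]))
# pin top seen through holes
for x0 in(.0567,-.0533):
    m=(X[...,2]>.062)&(X[...,2]<.10)&(np.hypot(X[...,0]-x0,X[...,1])<.03)
    w=X[m]
    if len(w): print('pin',x0,len(w),w[:,2].min(),rect(w[w[:,2]<w[:,2].min()+.006][:,:2]),w[w[:,2]<w[:,2].min()+.003].mean(0))
q=p[60:290,150:410]; cv2.imwrite('pics/w_over_c.png',cv2.resize(q,None,fx=2.5,fy=2.5))
```

```text
[ 0.60473505 -0.04735122  0.1916345 ] [-0.45650348 -0.33944778 -5.50363795] 0.2717753756990686
(array([0.1099755 , 0.06364132, 0.18683215]), array([ 0.11013286,  0.06492653, -0.15249694]))
plate (array([0.0016373 , 0.00086918]), (170.95289611816406, 64.2883529663086), 0.07575242966413498)
pin 0.0567 985 0.0769223710615996 (array([0.05717505, 0.00183836]), (15.026952743530273, 14.983211517333984), -44.855796813964844) [0.05733284 0.00162312 0.07891896]
```

View pics/w_over_c.png

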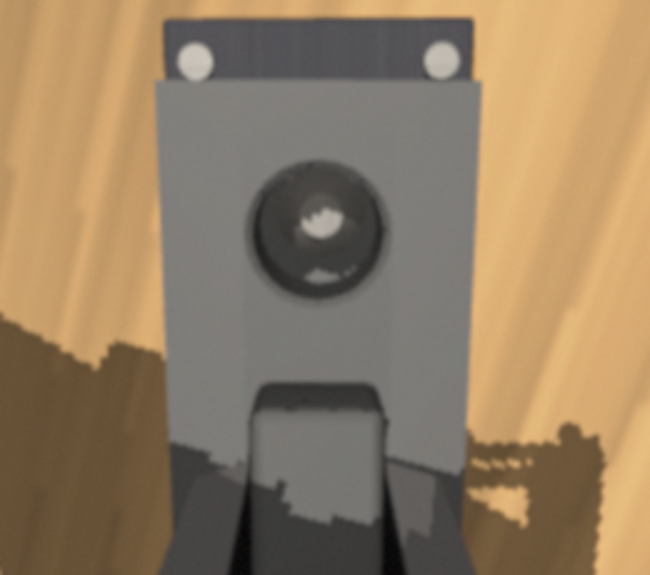

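The pin is seen through the hole almost centred, about 0.8 mm off. I'll nudge it and lower.

Call:
{"method": "servo_tool", "body": {
  "translation": [
    [0.1,0.07,0.5],
    [0.1,0.07,1.2],
    [0.1,0.07,2],
    [0.1,0.07,2.8],
    [0.1,0.07,3.5]
  ],
  "twist": [
    [0,0,0],
    [0,0,0],
    [0,0,0],
    [0,0,0],
    [0,0,0]
  ],
  "claw": [1,1,1,1,1]
}}

```text
t: 6.25
position: [0.6047, -0.0457, 0.1541]
eef_rot: [0.6, 0.8, -0.0, -0.001]
ft_force: [1.1, 1.3, -6.7]
gripper_width: 0.272
grasp_force: 50.0
```

Call:
{"method": "servo_tool", "body": {
  "translation": [
    [0,0,0.4],
    [0,0,0.8],
    [0,0,1.2],
    [0,0,1.2]
  ],
  "twist": [
    [0,0,0],
    [0,0,0],
    [0,0,0],
    [0,0,0]
  ],
  "claw": [1,1,1,1]
}}

```text
t: 6.65
position: [0.6048, -0.0457, 0.1428]
eef_rot: [0.6, 0.8, -0.0, -0.001]
ft_force: [-1.0, 0.5, -6.1]
gripper_width: 0.272
grasp_force: 50.0
```

Call:
{"method": "servo_tool", "body": {
  "translation": [
    [0,0,0.5],
    [0,0,1],
    [0,0,1.5],
    [0,0,2],
    [0,0,2.5]
  ],
  "twist": [
    [0,0,0],
    [0,0,0],
    [0,0,0],
    [0,0,0],
    [0,0,0]
  ],
  "claw": [1,1,1,1,1]
}}

```text
t: 7.15
position: [0.6052, -0.0458, 0.1179]
eef_rot: [0.6, 0.8, -0.0, -0.0]
ft_force: [-0.6, 0.2, -5.6]
gripper_width: 0.274
grasp_force: 50.0
```

Call:
{"method": "servo_tool", "body": {
  "translation": [
    [0,0,0.4],
    [0,0,0.8],
    [0,0,1.05],
    [0,0,1.1],
    [0,0,1.1]
  ],
  "twist": [
    [0,0,0],
    [0,0,0],
    [0,0,0],
    [0,0,0],
    [0,0,0]
  ],
  "claw": [1,1,1,1,1]
}}

```text
t: 7.65
position: [0.6052, -0.0458, 0.1074]
eef_rot: [0.6, 0.8, -0.0, -0.0]
ft_force: [0.2, -0.1, -6.6]
gripper_width: 0.274
grasp_force: 50.0
```

Call:
{"method": "servo_tool", "body": {
  "translation": [
    [0,0,0.1],
    [0,0,0.2],
    [0,0,0.25],
    [0,0,0.25]
  ],
  "twist": [
    [0,0,0],
    [0,0,0],
    [0,0,0],
    [0,0,0]
  ],
  "claw": [1,1,1,1]
}}

```text
t: 8.05
position: [0.6056, -0.046, 0.1063]
eef_rot: [0.6, 0.8, 0.0, 0.0]
ft_force: [-1.8, -0.8, 3.6]
gripper_width: 0.27
grasp_force: 50.0
```

Call:
{"method": "servo_tool", "body": {
  "translation": [
    [0,0,0],
    [0,0,0],
    [0,0,0],
    [0,0,0],
    [0,0,0]
  ],
  "twist": [
    [0,0,0],
    [0,0,0],
    [0,0,0],
    [0,0,0],
    [0,0,0]
  ],
  "claw": [5,5,5,5,5]
}}

```text
t: 8.55
position: [0.6054, -0.0458, 0.105]
eef_rot: [0.6, 0.8, 0.0, 0.0]
ft_force: [0.8, -0.2, -0.4]
gripper_width: 0.532
grasp_force: 0.0
```

Call:
{"method": "servo_tool", "body": {
  "translation": [
    [0,0,-1.5],
    [0,0,-5],
    [0,0,-9],
    [0,0,-12.5],
    [0,0,-12.5]
  ],
  "twist": [
    [0,0,0],
    [0,0,0],
    [0,0,0],
    [0,0,0],
    [0,0,0]
  ],
  "claw": [5,5,5,5,5]
}}

```text
t: 9.05
position: [0.6094, -0.0466, 0.2385]
eef_rot: [0.6, 0.8, 0.003, 0.007]
ft_force: [-0.5, -0.5, 0.6]
gripper_width: 0.534
grasp_force: 0.0
```

Run:
```python
from h import *
s=ctrl.state(); p,d,W,c=look('w_seated'); print(s['position'],s['ft_force'],s['joints'])
for z in((.07,.083),(.102,.12)):
    m=(W[...,2]>z[0])&(W[...,2]<z[1])&(np.hypot(W[...,0]-.604,W[...,1]+.049)<.13)
    n,l,st,ce=cv2.connectedComponentsWithStats(m.astype(np.uint8))
    for i in range(1,n):
        if st[i,4]>60: w=W[l==i]; A=np.c_[w[:,:2],np.ones(len(w))]; print(z,st[i],rect(w[:,:2]),np.median(w[:,2]),np.linalg.lstsq(A,w[:,2],rcond=None)[0][:2])
print(go([.56,-.33,.23],-74),go([.56,-.33,.23],106))
```

```text
[ 0.60938884 -0.04655488  0.23848646] [-0.53655448 -0.52318729  0.64698637] [-2.17838325e-01  2.67010891e-01  1.45083967e+00  1.47726864e-04
  1.40929496e+00 -5.02083616e-01]
(0.07, 0.083) [  232    99    77   186 10115] (array([ 0.60599109, -0.044004  ]), (169.79855346679688, 64.14374542236328), -73.83766746520996) 0.07614904211325807 [0.00075706 0.00028973]
(0.102, 0.12) [256 124  29  29 627] (array([0.590591  , 0.00795906]), (21.97735595703125, 21.710556030273438), -87.33448219299316) 0.10847632088528159 [-0.00149334 -0.02086615]
(array([-25.89650132, -12.5346279 ,   0.51924025]), array([  0.1630769 ,   0.55077713, -89.71709837])) (array([-25.89650132, -12.5346279 ,   0.51924025]), array([  0.1630769 ,   0.55077713, -89.71709837]))
```

Call:
{"method": "servo_tool", "body": {
  "translation": [
    [-2.4,-1.1,0],
    [-4.8,-2.2,0],
    [-7.2,-3.3,0],
    [-9.6,-4.4,0],
    [-12,-5.5,0]
  ],
  "twist": [
    [0,0,8.2],
    [0,0,16.4],
    [0,0,24.6],
    [0,0,32.8],
    [0,0,41]
  ],
  "claw": [6,6,6,6,6]
}}

```text
t: 9.6
position: [0.5848, -0.1769, 0.2284]
eef_rot: [0.844, 0.537, -0.001, -0.001]
ft_force: [-0.0, 0.4, -0.6]
gripper_width: 0.637
grasp_force: 0.0
```

Run:
```python
from h import *
print(ctrl.state()['position'],go([.555,-.33,.23],-74))
```

```text
[ 0.58483534 -0.17690081  0.22836208] (array([-15.13288399,   3.779805  ,  -0.1756015 ]), array([-0.16607295,  0.07494141, 48.94666721]))
```

Call:
{"method": "servo_tool", "body": {
  "translation": [
    [-3,0.8,0],
    [-6,1.6,0],
    [-9,2.4,0],
    [-12,3,0],
    [-15,3.8,0]
  ],
  "twist": [
    [0,0,8.3],
    [0,0,16.6],
    [0,0,24.9],
    [0,0,33.2],
    [0,0,41.5]
  ],
  "claw": [6,6,6,6,6]
}}

```text
t: 10.1
position: [0.5565, -0.329, 0.2283]
eef_rot: [0.979, 0.203, -0.001, -0.001]
ft_force: [0.0, 0.8, 0.3]
gripper_width: 0.64
grasp_force: 0.0
```

Call:
{"method": "servo_tool", "body": {
  "translation": [
    [0,0,0],
    [0,0,0],
    [0,0,0],
    [0,0,0]
  ],
  "twist": [
    [0,0,7],
    [0,0,7],
    [0,0,7],
    [0,0,7]
  ],
  "claw": [6,6,6,6]
}}

```text
t: 10.5
position: [0.5577, -0.3276, 0.2293]
eef_rot: [0.989, 0.147, -0.0, -0.001]
ft_force: [0.4, 0.8, 0.3]
gripper_width: 0.639
grasp_force: 0.0
```

Run:
```python
from h import *
s=ctrl.state(); p,d,W,c=look('w_clip'); print(s['position'],s['eef_rot'],s['joints'])
near=np.hypot(W[...,0]-.57,W[...,1]+.33)<.12
m=near&(W[...,2]>.019)&(W[...,2]<.03); w=W[m]; print('grip',m.sum(),rect(w[:,:2]),np.median(w[:,2]))
for r in spotter.regions_of('clip_grip','wrist'): print(r['confidence'],r['at'],r['mask'].sum(),rect(W[r['mask']&(W[...,2]>.004)][:,:2]))
```

```text
[ 0.55771403 -0.32758363  0.22934757] [ 9.89105768e-01  1.47205101e-01 -4.05166845e-04 -5.23010895e-04] [-6.64812811e-01  3.58743221e-01  1.35134055e+00  1.32208945e-04
  1.43282557e+00  6.10481196e-01]
grip 1046 (array([ 0.52876166, -0.31787433]), (40.000667572021484, 29.737831115722656), -9.526710510253906) 0.023827466738754383
0.69 [90.4, 64.7] 10299 (array([ 0.6179223 , -0.08939982]), (139.55784606933594, 107.05857849121094), -73.08707618713379)
0.61 [272.4, 197.7] 2264 (array([ 0.56996375, -0.32356937]), (123.32796478271484, 29.931352615356445), -8.069068908691406)
```

View pics/w_clip.png

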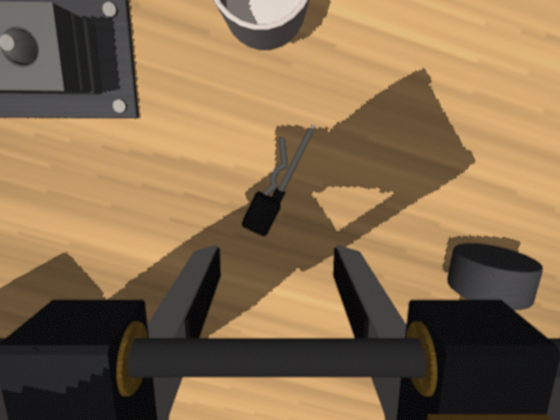

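The clip grip is at about (263,213) with its legs going up and to the right; the straight leg is on the right and the bowed one on the left. I measure it at (0.5288, -0.3179), yaw -9.4°.

Run:
```python
from h import *
print(go([.5288,-.3179,.029],-99.4))
```

```text
(array([-2.50270936, -1.77704266, 20.08067602]), array([-1.73283113e-02,  1.80214821e-02,  2.63064512e+01]))
```

Call:
{"method": "servo_tool", "body": {
  "translation": [
    [-1.2,-0.9,3],
    [-2.5,-1.78,6],
    [-2.5,-1.78,10],
    [-2.5,-1.78,14],
    [-2.5,-1.78,17]
  ],
  "twist": [
    [0,0,8],
    [0,0,16],
    [0,0,24],
    [0,0,26.3],
    [0,0,26.3]
  ],
  "claw": [6,6,6,6,6]
}}

```text
t: 11.1
position: [0.5279, -0.3173, 0.0576]
eef_rot: [0.997, -0.083, -0.001, -0.001]
ft_force: [-0.0, -0.2, -0.3]
gripper_width: 0.634
grasp_force: 0.0
```

Call:
{"method": "servo_tool", "body": {
  "translation": [
    [0,0,1],
    [0,0,2],
    [0,0,2.8],
    [0,0,3],
    [0,0,3]
  ],
  "twist": [
    [0,0,0],
    [0,0,0],
    [0,0,0],
    [0,0,0],
    [0,0,0]
  ],
  "claw": [6,6,6,6,6]
}}

```text
t: 11.6
position: [0.5294, -0.3192, 0.0309]
eef_rot: [0.997, -0.083, 0.001, 0.0]
ft_force: [0.6, 1.1, 0.6]
gripper_width: 0.64
grasp_force: 0.0
```

Run:
```python
from h import *
print(ctrl.state()['position'],go([.5288,-.3179,.029],-99.4))
```

```text
[ 0.52943661 -0.3191753   0.03088053] (array([-0.08413436, -0.11541471,  0.18783344]), array([ 0.0475363 , -0.08445   , -0.11026692]))
```

Close on the grip at moderate force.

Call:
{"method": "servo_tool", "body": {
  "translation": [
    [0,-0.1,0.1],
    [0,-0.1,0.1],
    [0,-0.1,0.1],
    [0,-0.1,0.1],
    [0,-0.1,0.1]
  ],
  "twist": [
    [0,0,0],
    [0,0,0],
    [0,0,0],
    [0,0,0],
    [0,0,0]
  ],
  "claw": [1,1,1,1,1],
  "squeeze": 45
}}

```text
t: 12.1
position: [0.5291, -0.318, 0.0293]
eef_rot: [0.997, -0.083, 0.0, 0.0]
ft_force: [0.8, -0.1, 0.1]
gripper_width: 0.313
grasp_force: 45.0
```

Call:
{"method": "servo_tool", "body": {
  "translation": [
    [0,0,0],
    [0,0,0],
    [0,0,0]
  ],
  "twist": [
    [0,0,0],
    [0,0,0],
    [0,0,0]
  ],
  "claw": [1,1,1]
}}

```text
t: 12.4
position: [0.5291, -0.318, 0.0293]
eef_rot: [0.997, -0.083, 0.0, 0.0]
ft_force: [-1.3, -0.1, 2.7]
gripper_width: 0.312
grasp_force: 45.0
```

Call:
{"method": "servo_tool", "body": {
  "translation": [
    [0,0,-2],
    [0,0,-6],
    [0,0,-10],
    [0,0,-14],
    [0,0,-14]
  ],
  "twist": [
    [0,0,0],
    [0,0,0],
    [0,0,0],
    [0,0,0],
    [0,0,0]
  ],
  "claw": [1,1,1,1,1]
}}

```text
t: 12.9
position: [0.5326, -0.3204, 0.1761]
eef_rot: [0.997, -0.083, 0.006, 0.004]
ft_force: [0.5, -1.3, -1.0]
gripper_width: 0.313
grasp_force: 45.0
```

Run:
```python
from h import *
# seat (refined): cross hole on tall pin axis
print(ctrl.state()['position'],go([.49,-.03,.17],-73.6),ctrl.state()['joints'])
```

```text
[ 0.53257831 -0.32040403  0.17609324] (array([ -9.00626279, -27.93965495,   0.32910486]), array([  0.50412838,  -0.57758535, -25.91661484])) [-6.80900229e-01  3.41308615e-01  1.48769905e+00  3.21812131e-04
  1.29932186e+00  1.05591480e+00]
```

Run:
```python
from h import *
print(go([.4504,-.0247,.16],-73.6))
```

```text
(array([-13.01081813, -27.81372975,   1.28313807]), array([  0.50412838,  -0.57758535, -25.91661484]))
```

Call:
{"method": "servo_tool", "body": {
  "translation": [
    [-2,-4,0],
    [-4,-8.3,0.2],
    [-6,-12.7,0.4],
    [-8,-17,0.6],
    [-10,-21.4,0.8]
  ],
  "twist": [
    [0,0,-5],
    [0,0,-10],
    [0,0,-15],
    [0,0,-20],
    [0,0,-26]
  ],
  "claw": [1,1,1,1,1]
}}

```text
t: 13.4
position: [0.4638, -0.088, 0.1592]
eef_rot: [0.989, 0.145, -0.001, -0.001]
ft_force: [1.2, 0.6, -0.6]
gripper_width: 0.316
grasp_force: 45.0
```

Run:
```python
from h import *
print(ctrl.state()['position'],go([.4504,-.0247,.1133],-73.6))
```

```text
[ 0.46383789 -0.08804354  0.15924573] (array([ 0.53738093, -6.44459114,  4.60634129]), array([-0.11313039,  0.10697155,  0.26165192]))
```

Call:
{"method": "servo_tool", "body": {
  "translation": [
    [0.5,-3,0.5],
    [0.5,-6.4,2],
    [0.5,-6.4,3.5],
    [0.5,-6.4,4.6],
    [0.5,-6.4,4.6]
  ],
  "twist": [
    [0,0,0],
    [0,0,0],
    [0,0,0],
    [0,0,0],
    [0,0,0]
  ],
  "claw": [1,1,1,1,1]
}}

```text
t: 13.9
position: [0.4503, -0.0269, 0.1125]
eef_rot: [0.99, 0.143, -0.002, -0.001]
ft_force: [-0.3, 0.5, -1.3]
gripper_width: 0.317
grasp_force: 45.0
```

Call:
{"method": "servo_tool", "body": {
  "translation": [
    [0,0,0],
    [0,0,0]
  ],
  "twist": [
    [0,0,0],
    [0,0,0]
  ],
  "claw": [1,1]
}}

```text
t: 14.1
position: [0.4531, -0.0281, 0.1155]
eef_rot: [0.99, 0.143, 0.001, 0.0]
ft_force: [-0.7, 0.2, -0.6]
gripper_width: 0.316
grasp_force: 45.0
```

Run:
```python
from h import *
s=ctrl.state(); p,d,W,c=look('w_pre'); print(s['position'],s['eef_rot']); print(go([.4504,-.0247,.1133],-73.6))
T=R.from_quat(s['eef_rot']); X=T.inv().apply((W-s['position']).reshape(-1,3)).reshape(W.shape)
X[...,2]*=-1   # z up relative TCP
m=(X[...,0]>.022)&(X[...,0]<.112)&(abs(X[...,1])<.03)&(X[...,2]>-.032)&(X[...,2]<-.012)
for a in np.arange(.022,.112,.006):
    k=m&(X[...,0]>a)&(X[...,0]<a+.006)
    for sg in(1,-1):
        q=X[k&(sg*(X[...,1]-0.0)>0)]
        if len(q)>3: print(round(a+.003,3),sg,len(q),np.median(q,0).round(4),q[:,2].max().round(4),end='; ')
    print()
g=(abs(X[...,0])<.021)&(abs(X[...,1])<.02)&(abs(X[...,2])<.012); print('grip',g.sum(),rect(X[g][:,:2]),np.median(X[g][:,2]))
m=(abs(X[...,0]-.14)<.05)&(abs(X[...,1])<.05)&(W[...,2]>.095)&(W[...,2]<.118); w=X[m]; print('pin',len(w),rect(w[:,:2]),w[w[:,2]>w[:,2].max()-.004].mean(0))
```

```text
[ 0.45310974 -0.02812697  0.11545409] [9.89766852e-01 1.42692798e-01 5.37490657e-04 2.34123068e-04]
(array([-0.1706957 , -0.40192991,  0.22846638]), array([ 0.04120307, -0.07195909,  0.01328634]))
0.025 1 251 [ 0.025   0.007  -0.0195] -0.0178; 0.025 -1 166 [ 0.0249 -0.0041 -0.0211] -0.0194; 
0.031 1 296 [ 0.0309  0.0064 -0.0206] -0.0181; 0.031 -1 133 [ 0.0308 -0.0026 -0.0213] -0.0192; 
0.037 1 174 [ 0.0369  0.0068 -0.0212] -0.0193; 0.037 -1 180 [ 0.0372 -0.004  -0.0213] -0.0192; 
0.043 1 168 [ 0.043   0.0071 -0.0213] -0.0193; 0.043 -1 171 [ 0.043  -0.006  -0.0213] -0.0192; 
0.049 1 169 [ 0.049   0.0072 -0.0211] -0.0191; 0.049 -1 181 [ 0.0491 -0.0054 -0.0213] -0.0187; 
0.055 1 227 [ 0.0551  0.0066 -0.0214] -0.0196; 0.055 -1 171 [ 0.0546 -0.003  -0.021 ] -0.0188; 
0.061 1 190 [ 0.0607  0.007  -0.0215] -0.0193; 0.061 -1 188 [ 0.0612 -0.0039 -0.0212] -0.0186; 
0.067 1 183 [ 0.0669  0.0075 -0.0212] -0.0188; 0.067 -1 215 [ 0.0668 -0.0072 -0.0213] -0.0196; 
0.073 1 194 [ 0.0728  0.0074 -0.0212] -0.0193; 0.073 -1 223 [ 0.0728 -0.0109 -0.0212] -0.0195; 
0.079 1 209 [ 0.0788  0.0073 -0.0213] -0.0191; 0.079 -1 183 [ 0.0783 -0.0137 -0.0214] -0.0195; 
0.085 1 193 [ 0.085   0.0076 -0.0214] -0.0193; 
0.091 1 206 [ 0.091   0.0076 -0.0213] -0.0186; 
0.097 1 191 [ 0.0967  0.0076 -0.0216] -0.0198; 
0.103 1 114 [ 0.1025  0.0076 -0.0227] -0.0206; 

grip 5418 (array([ 8.04094315e-04, -3.82423401e-06]), (39.99189758300781, 39.61360168457031), -89.99310527043417) -0.005346088471061607
pin 57 (array([0.09541256, 0.00710492]), (10.666911125183105, 4.536240577697754), -1.0867385864257812) [ 0.09400718  0.00743109 -0.02015269]
```

View pics/w_pre.png

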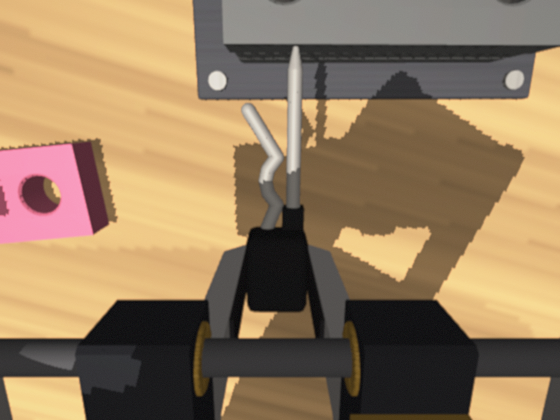

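The clip is held straight. The straight leg is at tool y +7.5 mm, its tip near (295,50) pointing at the carriage. I'll fine-align it short of the hole.

Call:
{"method": "servo_tool", "body": {
  "translation": [
    [0.8,-0.45,0.1],
    [0.8,-0.45,0.1],
    [0.8,-0.45,0.1],
    [0.8,-0.45,0.1],
    [0.8,-0.45,0.1]
  ],
  "twist": [
    [0,0,0],
    [0,0,0],
    [0,0,0],
    [0,0,0],
    [0,0,0]
  ],
  "claw": [1,1,1,1,1]
}}

```text
t: 14.65
position: [0.4587, -0.0207, 0.1139]
eef_rot: [0.99, 0.143, -0.0, -0.0]
ft_force: [-0.2, -1.0, -0.9]
gripper_width: 0.32
grasp_force: 45.0
```

Run:
```python
from h import *
s=ctrl.state(); print(s['position'],s['t'],go([.4598,-.022,.1134],-73.6))
c=viewer.get_calibration('side'); p,d=viewer.snapshot('side')
T=np.linalg.inv(c['cam_to_world'])
def px(w): q=T@np.r_[w,1]; return np.round([c['fx']*q[0]/q[2]+c['cx'],c['fy']*q[1]/q[2]+c['cy']],1)
print(px([.59,.008,.089]),px([.5615,-.001,.089]))
u,v=px([.59,.008,.089]).astype(int); q=p[v-45:v+45,u-70:u+50]; cv2.imwrite('pics/side1.png',cv2.resize(q,None,fx=6,fy=6,interpolation=cv2.INTER_CUBIC))
```

```text
[ 0.45866113 -0.02072024  0.11393921] 14.65 (array([0.0729028 , 0.15503178, 0.05390798]), array([-0.00217255,  0.00593899,  0.08253812]))
[292.4 211.6] [284.9 214. ]
```

View pics/side1.png

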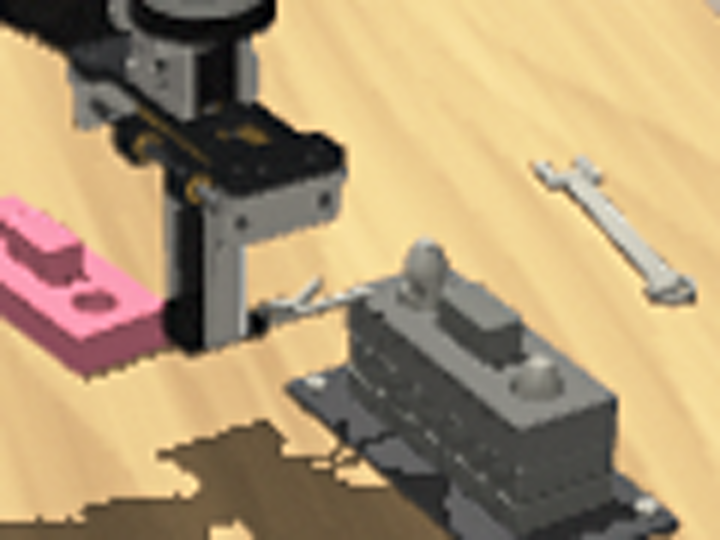

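The side view shows the leg aimed level at the tall pin. I apply the small correction and ease the leg in.

Call:
{"method": "servo_tool", "body": {
  "translation": [
    [0.1,0.15,0.05],
    [0.5,0.15,0.05],
    [1.0,0.15,0.05],
    [1.5,0.15,0.05],
    [2.0,0.15,0.05]
  ],
  "twist": [
    [0,0,0],
    [0,0,0],
    [0,0,0],
    [0,0,0],
    [0,0,0]
  ],
  "claw": [1,1,1,1,1]
}}

```text
t: 15.2
position: [0.4789, -0.0164, 0.1135]
eef_rot: [0.99, 0.143, 0.0, 0.0]
ft_force: [0.9, -0.6, -1.5]
gripper_width: 0.312
grasp_force: 45.0
```

Call:
{"method": "servo_tool", "body": {
  "translation": [
    [0.3,0,0],
    [0.6,0,0],
    [0.9,0,0],
    [1.2,0,0],
    [1.2,0,0]
  ],
  "twist": [
    [0,0,0],
    [0,0,0],
    [0,0,0],
    [0,0,0],
    [0,0,0]
  ],
  "claw": [1,1,1,1,1]
}}

```text
t: 15.7
position: [0.4902, -0.0131, 0.1135]
eef_rot: [0.99, 0.143, 0.0, 0.0]
ft_force: [-0.2, -0.3, -0.5]
gripper_width: 0.313
grasp_force: 45.0
```

```bash
cat > ins.py <<'E'
from h import *
s=ctrl.state(); P=s['position']; a=np.radians(16.4); u=np.array([np.cos(a),np.sin(a)]); v=np.array([-u[1],u[0]])
print('to go u mm',(.5241-P[:2]@u)*1e3,'v err',(P[:2]@v+.1509)*1e3,'z',P[2],'F',s['ft_force'],'Fu,Fv',s['ft_force'][:2]@u,s['ft_force'][:2]@v,s['gripper_width'])
E
python3 ins.py
```

```text
to go u mm 57.50507859815812 v err -0.03392806900520684 z 0.11350657753024725 F [-0.17125461 -0.32534771 -0.52020257] Fu,Fv -0.25614608750453 -0.2637583274847962 0.31299917824987633
```

No contact force with the tip past the pin axis, so it is in the hole. I continue.

Call:
{"method": "servo_tool", "body": {
  "translation": [
    [0.7,0,0],
    [1.4,0,0],
    [2.1,0,0],
    [2.8,0,0],
    [3.5,0,0]
  ],
  "twist": [
    [0,0,0],
    [0,0,0],
    [0,0,0],
    [0,0,0],
    [0,0,0]
  ],
  "claw": [1,1,1,1,1]
}}

```text
t: 16.2
position: [0.5226, -0.0027, 0.113]
eef_rot: [0.99, 0.144, -0.002, -0.001]
ft_force: [-5.9, 1.2, 0.1]
gripper_width: 0.315
grasp_force: 45.0
```

Call:
{"method": "servo_tool", "body": {
  "translation": [
    [0.5,0,0],
    [1,0,0],
    [1.5,0,0],
    [2,0,0],
    [2.2,0,0]
  ],
  "twist": [
    [0,0,0],
    [0,0,0],
    [0,0,0],
    [0,0,0],
    [0,0,0]
  ],
  "claw": [1,1,1,1,1]
}}

```text
t: 16.7
position: [0.5421, 0.0035, 0.1119]
eef_rot: [0.99, 0.143, -0.003, -0.001]
ft_force: [-2.9, 1.9, -1.0]
gripper_width: 0.316
grasp_force: 45.0
```

```bash
python3 ins.py
```

```text
to go u mm 3.0999861003965234 v err 1.2334287558311285 z 0.11191351143086908 F [-2.86098213  1.87869285 -0.97831739] Fu,Fv -2.2141472611976654 2.6100301645548916 0.3159923895913143
```

Call:
{"method": "servo_tool", "body": {
  "translation": [
    [0.1,0,0],
    [0.2,0,0],
    [0.3,0,0],
    [0.3,0,0],
    [0.3,0,0]
  ],
  "twist": [
    [0,0,0],
    [0,0,0],
    [0,0,0],
    [0,0,0],
    [0,0,0]
  ],
  "claw": [1,1,1,1,1]
}}

```text
t: 17.2
position: [0.547, 0.0044, 0.1133]
eef_rot: [0.99, 0.143, -0.0, -0.0]
ft_force: [-2.7, 4.6, -1.7]
gripper_width: 0.315
grasp_force: 45.0
```

```bash
python3 ins.py
python3 - <<'E'
from h import *
s=ctrl.state(); p,d,W,c=look('w_in')
q=p[20:260,150:420]; cv2.imwrite('pics/w_in_c.png',cv2.resize(q,None,fx=2.4,fy=2.4))
E
```

```text
to go u mm -1.9344488450666608 v err 0.6969137643675627 z 0.11333489831014931 F [-2.72606812  4.57111873 -1.65720707] Fu,Fv -1.3245389173030602 5.154820122223785 0.31533511323758556
```

View pics/w_in_c.png

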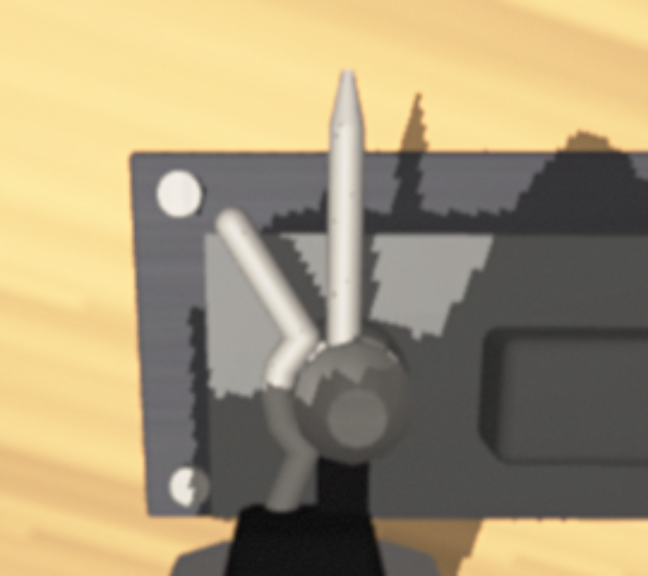

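The picture shows the straight leg through the pin, and the bowed leg curved around its left side with the neck past the pin. The stop is against the pin. Release.

Call:
{"method": "servo_tool", "body": {
  "translation": [
    [0,0,0],
    [0,0,0],
    [0,0,0],
    [0,0,0],
    [0,0,0]
  ],
  "twist": [
    [0,0,0],
    [0,0,0],
    [0,0,0],
    [0,0,0],
    [0,0,0]
  ],
  "claw": [6,6,6,6,6]
}}

```text
t: 17.75
position: [0.5479, 0.0035, 0.1138]
eef_rot: [0.99, 0.143, 0.0, 0.0]
ft_force: [0.2, 0.4, 0.0]
gripper_width: 0.636
grasp_force: 0.0
```

Call:
{"method": "servo_tool", "body": {
  "translation": [
    [0,0,-1],
    [0,0,-3],
    [0,0,-6],
    [0,0,-9],
    [0,0,-12]
  ],
  "twist": [
    [0,0,0],
    [0,0,0],
    [0,0,0],
    [0,0,0],
    [0,0,0]
  ],
  "claw": [6,6,6,6,6]
}}

```text
t: 18.25
position: [0.5474, 0.0039, 0.2354]
eef_rot: [0.99, 0.143, 0.0, 0.0]
ft_force: [0.4, -0.4, -0.2]
gripper_width: 0.64
grasp_force: 0.0
```

Call:
{"method": "servo_tool", "body": {
  "translation": [
    [0,0,0],
    [0,0,0],
    [0,0,0],
    [0,0,0]
  ],
  "twist": [
    [0,0,0],
    [0,0,0],
    [0,0,0],
    [0,0,0]
  ],
  "claw": [6,6,6,6]
}}

```text
t: 18.65
position: [0.5462, 0.004, 0.2315]
eef_rot: [0.99, 0.143, -0.002, -0.0]
ft_force: [-0.4, -0.1, -1.0]
gripper_width: 0.642
grasp_force: 0.0
```

Run:
```python
from h import *
s=ctrl.state(); p,d,W,c=look('w_end'); print(s['t'],s['position'],s['ft_force'])
m=(W[...,2]>.07)&(W[...,2]<.083)&(np.hypot(W[...,0]-.604,W[...,1]+.049)<.13); print(np.median(W[m][:,2]))
cv2.imwrite('pics/w_end_c.png',cv2.resize(p[60:320,130:450],None,fx=2,fy=2))
m=(W[...,2]>.085)&(W[...,2]<.12)&(p.max(-1)<45)&(np.hypot(W[...,0]-.546,W[...,1]-.003)<.04); print('grip',m.sum(),rect(W[m][:,:2]),np.median(W[m],0))
```

```text
18.65 [0.54618646 0.0040411  0.23150653] [-0.37049214 -0.10424754 -1.03380058]
0.07610518828738264
grip 1761 (array([0.55214832, 0.00602611]), (51.25419998168945, 29.743520736694336), 19.123844146728516) [0.55070935 0.00513659 0.1000847 ]
```

View pics/w_end_c.png

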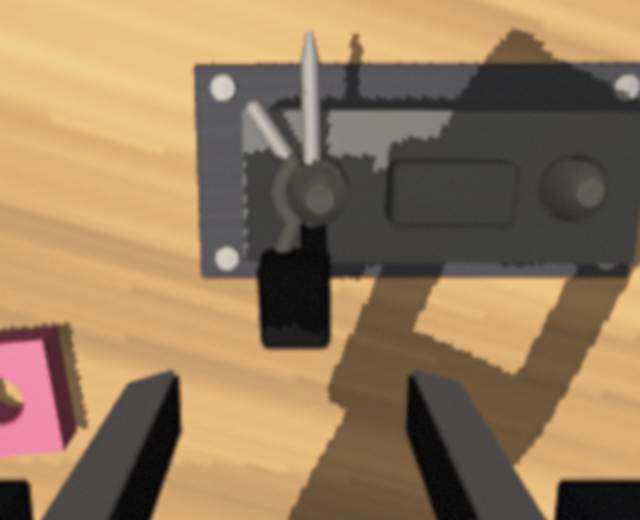

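The plate lies flat, with its top at 76.1 mm. The clip is through the pin with the bow hugging it, and the gripper is clear.

```bash
python3 -c "
from h import *
print(ctrl.job_done())"
```

```text
the job is handed in; nothing more can be done
None
```

The plate is seated flat over both pins, the hairpin clip is through the taller pin with its bowed leg closed around it, the gripper is clear, and I handed the job in at about 18.7 s; it returned no verdict.

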